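# Find the high spot of a centrifuge rotor with a dial indicator

### The job

Slide the dial indicator in by its red post until its sprung plunger presses on the rim of the aluminium rotor and the needle has swung about a quarter turn; never drive the plunger to the end of its travel. Then turn the rotor by its black knob, find the high spot of its rim (where the needle swings farthest), and leave the rotor standing with the high spot under the plunger, the indicator still pressing on it and nothing held. Leave the things standing around where they are.

Things in the scene. Friction and masses are not known exactly. Their poses are not given: they have to be found in the camera images.
- stand: Grey run-out test stand fixed to the worktop: grey base plate 150 x 300 x 14 mm. Origin on the worktop under the spindle; x away from the robot at yaw 0, y left (toward the indicator), z up. Plate: x -75 to 75, y -80 to 220 mm. Its spindle head leans 30 degrees: the spindle axis points up and to -x, along n = (-0.5, 0, 0.866) in stand axes.
- rotor_base (a point): Centre of the head: on the spindle axis in the plane of the rotor's underside, at (0, 0, 115) mm in the stand frame. Site axes: z = n (spindle axis, out of the disc), y = stand y, x = u = (0.866, 0, 0.5) up the slope. Other points are given as (u, y, n) from here, mm. The rotor (aluminium disc with 12 small blue wells) fills n = 0 to 12. Nothing of the stand rises above n = 67.
- knob_grip (a point): Middle of the round black ribbed knob, at (0, 0, 50): diameter 34 mm, n = 35 to 65; below it a 16 mm steel shaft down to the disc. It can be gripped at any angle about n and turned either way; disc and knob turn together. Friction 0.06 N m, stays where it is left. Site axes: z = n, x and y turn with the knob.
- spindle (a joint): Angle of knob and rotor in rad, positive anticlockwise seen looking down on the knob and stops only at +-12.5 rad, far beyond need. The disc has radius 50 mm and sits 3 mm off-centre in a direction that differs each time: its rim passes the plunger with radius 47 (low spot) to 53 mm (high spot), one smooth wave a turn. The joint's zero has no fixed relation to the high spot.
- carriage_grip (a point): Middle of the red grip of the post on the indicator's carriage, at (0, 187, 48) with the carriage fully back: diameter 16 mm, n = 34 to 64 mm, axis along n. Axes as point rotor_base. The dial (diameter 56 mm, top at n = 15 mm) has its centre 56 mm nearer the spindle (to -y) than the post, and travels with it.
- carriage (a joint): Travel of the carriage in m: 0 fully back, 0.040 fully in; growing moves it to -y of the stand, toward the rotor. Stiff slide (7 N of friction), stays where it is left. The free plunger tip stands 73 mm from the spindle axis at 0, so 53 mm at 0.020.
- plunger (a joint): How far the plunger is pushed into the indicator, in m: 0 free, stop at 0.016; light spring, 0.7 N at 0, rising by 0.06 N per mm. More is a higher spot of the rim.
- needle (a joint): Angle of the red needle on the white dial in rad, clockwise; 0 free (pointing up the slope), one full turn for 20 mm of plunger travel (20 marks, a long one every quarter turn = 5 mm).
- plunger_tip (a point): Tip of the plunger's brass ball (8 mm diameter), at height n = 6 mm, pointing to the spindle axis along -y of the stand; where it presses, its y in the stand frame is the rim's radius there less 0.3 mm of give in the contact.
- reagent_bottle: Bystander: amber bottle with blue cap, diameter 60, 98 mm tall, right of the stand. Origin under its centre.
- timer: Bystander: white timer, 62 x 62 x 18 mm, lying in front of the stand. Origin under its centre.
- white_bottle: Bystander: white bottle with green cap, diameter 48, 93 mm tall, behind the stand. Origin under its centre.
- marker: Bystander: black marker lying down, 137 mm long, 13 mm high. Origin under its centre.
- tube_block: Bystander: blue tube block, 70 x 226 x 36 mm. Origin under its centre.

How it is judged:
By the outcome, as a careful person would: the job done as asked, in the order asked, and still so for the second after the job is handed in, with the robot touching nothing.
It also fails if it takes over 72 s, if anything falls off the work surface, if the arm or the gripper's body presses on something with over 40 N, if the wrist force passes 120 N, or if a joint passes its speed limit or range.

### The arm

A 6-joint arm with a two-finger parallel gripper is mounted at the origin on the work surface; the furniture and walls round the work are solid. World frame = base frame: x ahead of the robot, y to its left, z up, the work surface at z = 0. Lengths are in mm, angles in rad, forces in N, time in s.
With the tool pointing down it reaches from about 350 to 775 mm from the base axis. Payload 7.3 kg.
Tool frame: the origin (TCP) lies at the very end of the fingers, on their centre line; the grasp point (between the pads) lies 19 mm behind it; z points along the fingers, y is the line along which they close (so a half turn about z gives the same grasp; the last joint's range is limited). The gripper opens to 92 mm and grips with 3 to 60 N. Pads are 19 mm wide; open, the fingers measure 130 mm over their backs; the gripper's body (75 mm by 190 mm) begins 47 mm behind the grasp point.
Start: joints at [1.047, 0.342, 1.524, -0, 1.275, -0.146], TCP at [193.647, 488.002, 226.741] pointing down, gripper open.
Joint ranges: [-2.53, 2.53], [-0.77, 2.02], [0.04, 2.7], [-1, 4.14], [0.28, 2.66], [-3.11, 3.11]. Speed limits (rad/s): [2.57, 2.57, 3.14, 3.14, 3.14, 3.14].

### API

Orientations are given as [roll, pitch, yaw] about the fixed x, y, z axes, in that order (R = Rz(yaw) Ry(pitch) Rx(roll)).
In Python, from plant import * gives the robot as it stands.
- The arm moves only by the tool arm_command, never from a script. Its arguments are lists of equal length, an entry for each row: "gripper": the finger opening in mm, from 0 to 91.8; "dp": the shift along the tool's x, y, z in units of 25 mm (1.0 is 25 mm), a list of three; "twist": the turn about the tool's z in units of 5 degrees (1.0 is 5 degrees). A call has exactly 5 rows; each row shifts and turns the commanded pose from where the row before left it, along the tool's axes as they then stand; what a row does not reach is not made up. A row lasts 1/8 s, in which the tool goes at most 62.5 mm and 10.7 degrees, less where a joint would pass 70% of its speed; a pose out of reach is approached as far as the arm can. A call is refused whole if a number of a shift passes 1 or a number of a turn 1, either way. A call with a gripper value outside its range is refused whole. The fingers move at their own pace and stop on an object; the grip force is fixed at half the most. Time passes only in rows, so rows that do not move let the fingers close, or fill a call up. It gives the time, the measured TCP pose, the force, the opening and the grip force at its end, in the units of the state.
- get_obs(): the state, without advancing time (a new reading comes with each control period).
- capture(name): name is "side" or "top" or "wrist"; returns the picture (420x560x3 uint8, red, green, blue); there is no depth.
- get_calibration(name): a dict with "mtx" (3x3 intrinsics, pixels), "position" and "attitude" of the camera in the world; the wrist camera has in their place "mount" (4x4, takes a point from camera to tool coordinates, whose origin is the TCP and whose axes are the flange's). Camera axes: x right, y down, z forward; pixel columns grow to the right and rows downward; lengths in mm; the calibration is good to about 2 mm. A picture is of the moment at which its call begins: read the wrist's pose just before it. get_calibration takes no time and is no camera call.
- close_job(): hands the job in; it is judged then, once.
The state is a dict: "time": time; "joint_positions": joint angles; "dq": joint speeds; "tau": joint torques, N m; "tool_pos": TCP position; "tcp_rot": TCP orientation; "contact_force": force on the tool from outside, world axes, zero at the start; "moment": the same for the moment, N m; "grip_width": finger opening in mm; "finger_force": force on a finger pad.
Only numpy, scipy, OpenCV 4.12 (cv2) and the standard library are available. Lean on these libraries where they do the work, as an engineer would, in place of code of your own. Each camera call takes 0.05 s, during which the arm holds its last target. There are 200 camera calls.

## Working session

There is one attempt and no reset: what is moved stays moved. The work goes in short steps, Python scripts to look and compute and a tool call to move; the robot and the scene stay as the last step left them, time stands still between calls to the robot, and variables do not carry over. Pictures are saved under pics/ and viewed, at most 10 in all, crops included, and the job is handed in when it is done.

Besides the shell and the picture viewer there is one more tool, called after "Call:" as name(argument=value, ...) on one line, values as JSON. arm_command: Moves the arm, as the interface text tells. Its arguments: {"type":"object","properties":{"gripper":{"type":"array"},"dp":{"type":"array"},"twist":{"type":"array"}},"required":["gripper","dp","twist"]}

```bash
mkdir -p pics; ls; python3 - <<'E'
from plant import *
import cv2
import numpy as np
o=get_obs();print(o)
for n in("side","top","wrist"):
    c=get_calibration(n);print(n,c)
a=capture("top");b=capture("side")
cv2.imwrite("pics/top0.png",a[:,:,::-1]);cv2.imwrite("pics/side0.png",b[:,:,::-1])
E
```

```text
pics
{'time': 0.0, 'joint_positions': array([ 1.04700649e+00,  3.42704289e-01,  1.52501886e+00, -5.32567478e-06,
        1.27538340e+00, -1.46023292e-01]), 'dq': array([-0.00159417, -0.00080787, -0.00052881, -0.00071409,  0.00126169,
       -0.00052798]), 'tau': array([ 1.45356520e-03, -4.31243455e+01, -2.44226807e+01,  7.18191988e-02,
        5.57570206e-02, -1.26895316e-04]), 'tool_pos': array([193.43183995, 487.63220888, 226.05388084]), 'tcp_rot': array([-3.14009413e+00, -2.15240913e-04,  2.76382750e+00]), 'contact_force': array([-0.48442599, -0.03897018,  0.60751945]), 'moment': array([-0.0582095 ,  0.05318444, -0.03660795]), 'finger_force': 0.0, 'grip_width': 91.622137044}
side {'mtx': array([[418.13348078,   0.        , 273.10353541],
       [  0.        , 418.13348078, 208.93330832],
       [  0.        ,   0.        ,   1.        ]]), 'position': array([ 181.06708398, -590.66001441,  869.17490171]), 'attitude': array([-2.31521449,  0.02028822, -0.51829301])}
top {'mtx': array([[422.87742974,   0.        , 285.53318768],
       [  0.        , 422.87742974, 208.7729083 ],
       [  0.        ,   0.        ,   1.        ]]), 'position': array([ 331.23766379,   96.43509924, 1101.18592477]), 'attitude': array([-2.91426202, -0.00405497, -1.50326108])}
wrist {'mtx': array([[318.66465426,   0.        , 277.25574534],
       [  0.        , 318.66465426, 209.96356491],
       [  0.        ,   0.        ,   1.        ]]), 'mount': array([[-6.24675918e-04, -9.56875251e-01, -2.90498474e-01,
         7.94220427e+01],
       [ 9.99999445e-01, -3.51115678e-04, -9.93814750e-04,
         2.56271650e-01],
       [ 8.48958170e-04, -2.90498933e-01,  9.56874939e-01,
        -1.58045455e+02],
       [ 0.00000000e+00,  0.00000000e+00,  0.00000000e+00,
         1.00000000e+00]])}
```

View pics/top0.png

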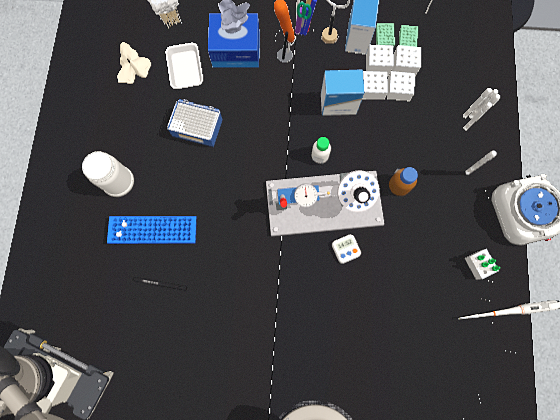

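View pics/side0.png

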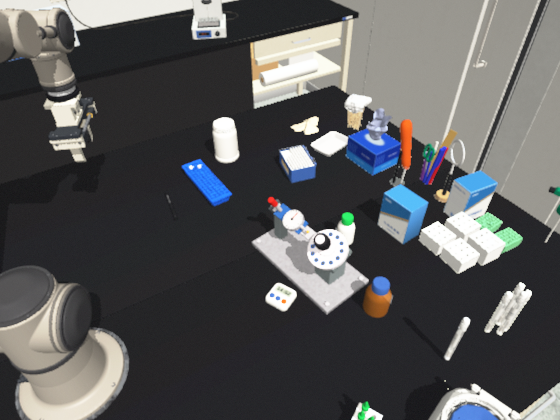

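Top: the plate corners are about (266,181), (380,171), (384,227) and (271,235), with the red post at (283,203) and the knob at (362,197). In the side view the red post is at (274,203) and the knob at (321,241).

```bash
cat > h.py <<'E'
import numpy as np, cv2
from scipy.spatial.transform import Rotation as R
from plant import *
def rpy(a): return R.from_euler('xyz',a).as_matrix()
def cam(n,o=None):
    c=get_calibration(n);K=c["mtx"]
    if n!="wrist": return K,rpy(c["attitude"]),np.array(c["position"])
    T=rpy(o["tcp_rot"]);m=c["mount"]
    return K,T@m[:3,:3],T@m[:3,3]+o["tool_pos"]
def ray(C,p):
    K,A,t=C;d=A@np.linalg.inv(K)@[p[0],p[1],1];return t,d/np.linalg.norm(d)
def plane(C,p,z): t,d=ray(C,p);return t+d*(z-t[2])/d[2]
def tri(rs):
    M=sum(np.eye(3)-np.outer(d,d) for t,d in rs);b=sum((np.eye(3)-np.outer(d,d))@t for t,d in rs)
    X=np.linalg.solve(M,b);return X,[np.linalg.norm(np.cross(X-t,d)) for t,d in rs]
def proj(C,X):
    K,A,t=C;q=K@(A.T@(np.asarray(X,float)-t));return q[:2]/q[2]
u=np.array([.866,0,.5]);yv=np.array([0,1.,0]);n=np.array([-.5,0,.866])
def world(S,uyn): # S=(x,y,yaw)
    p=np.array([0,0,115])+uyn[0]*u+uyn[1]*yv+uyn[2]*n
    return R.from_euler('z',S[2]).as_matrix()@p+[S[0],S[1],0]
E
python3 - <<'E'
from h import *
Ct,Cs=cam("top"),cam("side")
def cen(f,lo,hi,box):
    im=cv2.imread(f);h=cv2.cvtColor(im,cv2.COLOR_BGR2HSV);m=cv2.inRange(h,lo,hi)
    k=np.zeros_like(m);k[box[1]:box[3],box[0]:box[2]]=m[box[1]:box[3],box[0]:box[2]]
    n,l,s,c=cv2.connectedComponentsWithStats(k);i=1+np.argmax(s[1:,4]);print(f,c[i],s[i]);return c[i]
red=[cen("pics/top0.png",(0,150,80),(6,255,255),(270,190,296,212)),cen("pics/side0.png",(0,150,80),(6,255,255),(262,190,285,215))]
knob=[cen("pics/top0.png",(0,0,0),(180,255,60),(350,186,372,205)),cen("pics/side0.png",(0,0,0),(180,255,60),(312,232,330,249))]
for q in(red,knob): print(tri([ray(Ct,q[0]),ray(Cs,q[1])]))
g=[plane(Ct,p,14) for p in[(266,181),(380,171),(384,227),(271,235)]];print(np.round(g,1))
g=np.array(g)[:,:2]
loc=np.array([[75,220],[75,-80],[-75,-80],[-75,220]],float)
A=g-g.mean(0);B=loc-loc.mean(0);yaw=np.arctan2((B[:,0]*A[:,1]-B[:,1]*A[:,0]).sum(),(A*B).sum())
c,s=np.cos(yaw),np.sin(yaw);t=g.mean(0)-np.array([[c,-s],[s,c]])@loc.mean(0);S=(t[0],t[1],yaw);print("S",S)
print("red pred",world(S,(0,187,48)),"knob",world(S,(0,0,50)))
E
```

```text
pics/top0.png [283.   202.26] [280 198   7   9  50]
pics/side0.png [272.1        201.32857143] [267 197  11  10  70]
pics/top0.png [359.78350515 193.27835052] [354 187  16  16  97]
pics/side0.png [323.92857143 243.82142857] [315 235  15  14  84]
(array([563.93156717, 114.3070798 , 157.18881286]), [np.float64(0.38470736822443785), np.float64(0.3847073682247683)])
(array([601.92181364, -63.94071719, 142.12714198]), [np.float64(0.15056891349621754), np.float64(0.15056891349636878)])
[[ 655.1  166.4   14. ]
 [ 704.2 -138.1   14. ]
 [ 551.3 -151.2   14. ]
 [ 510.   142.    14. ]]
S (np.float64(615.2669515393463), np.float64(-64.50604801206423), np.float64(0.14511694714753023))
red pred [564.47749172 117.05779963 156.568     ] knob [590.52972651 -68.12125173 158.3       ]
```

Call:
arm_command(gripper=[91, 91, 91, 91, 91], dp=[[-0.96, -0.42, 0], [-0.96, -0.42, 0], [-0.96, -0.42, 0], [-0.96, -0.42, 0], [-0.96, -0.42, 0]], twist=[0, 0, 0, 0, 0])

```text
time: 0.72
tool_pos: [286.2, 394.1, 226.4]
tcp_rot: [-3.141, -0.0, 2.764]
contact_force: [0.2, 1.0, 0.6]
grip_width: 90.8
finger_force: 0.0
```

Call:
arm_command(gripper=[91, 91, 91, 91, 91], dp=[[-0.96, -0.42, 0], [-0.96, -0.42, 0], [-0.96, -0.42, 0], [-0.96, -0.42, 0], [-0.96, -0.42, 0]], twist=[0, 0, 0, 0, 0])

```text
time: 1.35
tool_pos: [378.4, 301.1, 226.4]
tcp_rot: [-3.141, -0.0, 2.764]
contact_force: [0.0, 0.3, 0.2]
grip_width: 90.7
finger_force: 0.0
```

Call:
arm_command(gripper=[91, 91, 91, 91, 91], dp=[[-0.96, -0.42, 0], [-0.96, -0.42, 0], [-0.96, -0.42, 0], [-0.96, -0.42, 0], [-0.96, -0.42, 0]], twist=[0, 0, 0, 0, 0])

```text
time: 1.98
tool_pos: [470.5, 208.1, 226.3]
tcp_rot: [-3.141, -0.001, 2.764]
contact_force: [1.0, 0.7, 0.1]
grip_width: 91.0
finger_force: 0.0
```

Call:
arm_command(gripper=[80, 70, 60, 60, 60], dp=[[-0.96, -0.42, 0], [-0.96, -0.42, 0], [-0.96, -0.42, 0], [-0.96, -0.42, 0], [-0.96, -0.42, 0]], twist=[0, 0, 0, 0, -1])

```text
time: 2.6
tool_pos: [562.6, 115.1, 226.2]
tcp_rot: [-3.141, -0.001, 2.853]
contact_force: [0.6, -0.5, 0.3]
grip_width: 60.1
finger_force: 0.0
```

Call:
arm_command(gripper=[60, 60, 60, 60, 60], dp=[[0, 0, 0], [0, 0, 0], [0, 0, 0], [0, 0, 0], [0, 0, 0]], twist=[-1, -1, -1, -1, -1])

```text
time: 3.22
tool_pos: [562.1, 115.7, 226.2]
tcp_rot: [3.141, -0.001, -2.993]
contact_force: [-0.5, 0.7, 0.4]
grip_width: 60.1
finger_force: 0.0
```

```bash
python3 - <<'E'
from h import *
o=get_obs();a=capture("wrist");cv2.imwrite("pics/w1.png",a[:,:,::-1])
C=cam("wrist",o);S=(615.3,-64.5,.145)
for p in[(0,187,48),(0,187,64),(0,0,65),(0,131,15),(0,0,12)]: print(p,proj(C,world(S,p)))
E
```

```text
(0, 187, 48) [278.0094315  226.22050334]
(0, 187, 64) [278.07936291 222.18887362]
(0, 0, 65) [ 13.31068029 221.082345  ]
(0, 131, 15) [212.70209092 232.88108638]
(0, 0, 12) [ 62.48869897 232.95238863]
```

View pics/w1.png

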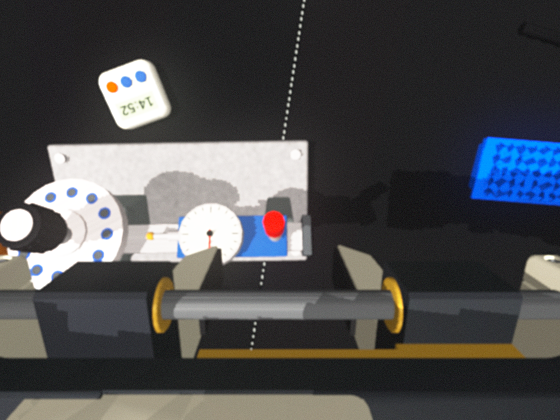

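Wrist view: dial centre is at (210,234) with the needle pointing up the slope (0), red post top at (274,222), and knob top at (18,226). These fall within about 5 px of my predictions. Next I descend and grip the post.

Call:
arm_command(gripper=[60, 60, 60, 60, 60], dp=[[-0.08, -0.1, 0.7], [0, 0, 0.7], [0, 0, 0.7], [0, 0, 0.7], [0, 0, 0.56]], twist=[0, 0, 0, 0, 0])

```text
time: 3.9
tool_pos: [564.3, 113.6, 141.6]
tcp_rot: [3.141, -0.001, -2.997]
contact_force: [0.4, -0.5, -0.4]
grip_width: 60.1
finger_force: 0.0
```

Call:
arm_command(gripper=[30, 10, 10, 10, 10], dp=[[0, 0, 0], [0, 0, 0], [0, 0, 0], [0, 0, 0], [0, 0, 0]], twist=[0, 0, 0, 0, 0])

```text
time: 4.53
tool_pos: [564.8, 113.5, 143.0]
tcp_rot: [-3.141, 0.001, -2.996]
contact_force: [-1.2, 0.8, 1.8]
grip_width: 15.4
finger_force: 30.0
```

Call:
arm_command(gripper=[10, 10, 10, 10, 10], dp=[[0, -0.2, 0], [0, -0.2, 0], [0, -0.2, 0], [0, -0.2, 0], [0, -0.16, 0]], twist=[0, 0, 0, 0, 0])

```text
time: 5.15
tool_pos: [568.4, 91.8, 143.0]
tcp_rot: [3.138, 0.002, -2.996]
contact_force: [0.1, 9.9, 0.6]
grip_width: 15.0
finger_force: 30.0
```

```bash
python3 - <<'E'
from h import *
o=get_obs();a=capture("wrist");cv2.imwrite("pics/w2.png",a[:,:,::-1])
print(o["tool_pos"],o["contact_force"])
C=cam("wrist",o);S=(615.3,-64.5,.145)
for p in[(0,107,15),(0,0,65)]: print(p,proj(C,world(S,p)))
E
```

```text
[568.42056613  91.75393291 143.03938142] [0.07023806 9.92166381 0.59744502]
(0, 107, 15) [186.73273052 277.8515929 ]
(0, 0, 65) [-80.10105279 276.03553601]
```

View pics/w2.png

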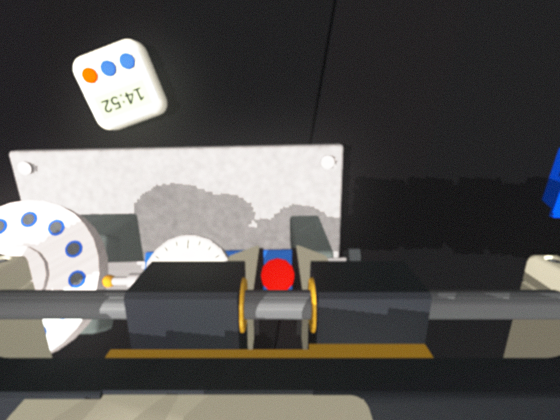

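The dial is hidden by the gripper; the brass tip at (107,282) sits right at the rim (~103). I push on about 5 mm and use the top and side views.

Call:
arm_command(gripper=[10, 10, 10, 10, 10], dp=[[0, -0.1, 0], [0, -0.1, 0], [0, 0, 0], [0, 0, 0], [0, 0, 0]], twist=[0, 0, 0, 0, 0])

```text
time: 5.82
tool_pos: [569.3, 86.7, 143.1]
tcp_rot: [3.139, 0.002, -2.995]
contact_force: [0.7, 7.6, 1.2]
grip_width: 15.3
finger_force: 30.0
```

```bash
python3 - <<'E'
from h import *
o=get_obs();print(o["tool_pos"],o["contact_force"])
a=capture("top")[175:225,260:400];b=capture("side")[185:285,255:355]
c=np.vstack([cv2.resize(a,(560,200),interpolation=cv2.INTER_CUBIC),np.hstack([cv2.resize(b,(400,400),interpolation=cv2.INTER_CUBIC),cv2.resize(capture("wrist")[200:340,0:160],(160,400)) ])])
cv2.imwrite("pics/m3.png",c[:,:,::-1])
E
```

```text
[569.28671363  86.66220107 143.05831315] [0.67970146 7.59427355 1.22213227]
```

View pics/m3.png

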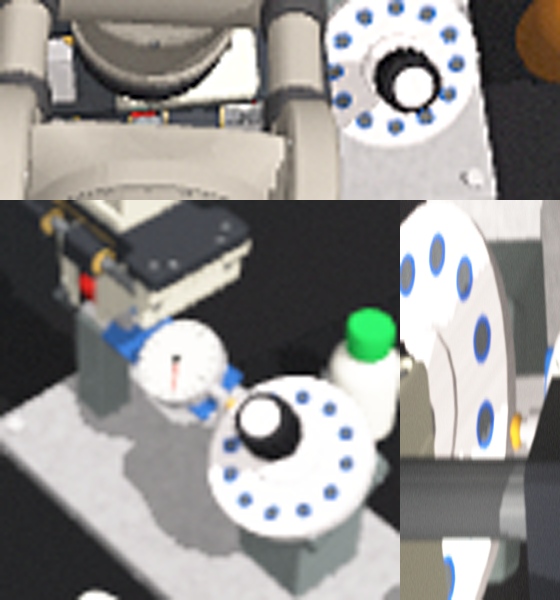

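Side view (×4 crop): hub is at (176,358) and the red needle runs down to (175,388), so it has swung well round. I measure the angle next on the dial plane.

```bash
cat >> h.py <<'E'
S=(615.3,-64.5,.145)
def needle(im,C,yc,show=False):
    """needle angle (deg clockwise from u) with dial centre at stand y=yc; uses red pixels on dial plane n=15"""
    Rz=R.from_euler('z',S[2]).as_matrix();U,Y,N=Rz@u,Rz@yv,Rz@n
    O=world(S,(0,yc,15))
    h=cv2.cvtColor(np.ascontiguousarray(im),cv2.COLOR_RGB2HSV).astype(int)
    c=proj(C,O)
    red=(((h[...,0]<10)|(h[...,0]>170))&(h[...,1]>60)&(h[...,2]>80))
    rows,cols=np.nonzero(red);out=[]
    for r_,c_ in zip(rows,cols):
        t,d=ray(C,(c_,r_));X=t+d*((O-t)@N)/(d@N)-O
        if np.hypot(X@U,X@Y)<30: out.append((X@U,X@Y,c_,r_))
    return c,np.array(out),(U,Y,N,O)
def dialcentre(im,C,yc):
    c=proj(C,world(S,(0,yc,15)));h=cv2.cvtColor(np.ascontiguousarray(im),cv2.COLOR_RGB2HSV)
    m=cv2.inRange(h,(0,0,150),(180,70,255));return c,m
E
python3 - <<'E'
from h import *
im=capture("side");C=cam("side")
c,o,_=needle(im,C,131-27);print(c);print(np.round(o,1))
for v in[(28,0),(0,28),(0,-28),(-28,0)]: print(v,proj(C,world(S,(v[0],104+v[1],15))))
E
```

```text
[297.58220296 223.43019708]
[[ -4.3  -6.  298.  226. ]
 [ -6.2  -8.  298.  227. ]]
(28, 0) [305.01966441 215.20255544]
(0, 28) [290.46427455 217.46128316]
(0, -28) [304.92631681 229.58878437]
(-28, 0) [290.1272791  231.67715638]
```

Call:
arm_command(gripper=[40, 60, 60, 60, 60], dp=[[0, 0, 0], [0, 0, 0], [0, 0, 0], [0, 0, -0.7], [0, 0, -0.8]], twist=[0, 0, 0, 0, 0])

```text
time: 6.65
tool_pos: [568.6, 84.6, 180.3]
tcp_rot: [3.142, -0.001, -2.996]
contact_force: [0.0, 0.6, 0.2]
grip_width: 58.2
finger_force: 0.0
```

Call:
arm_command(gripper=[60, 60, 60, 60, 60], dp=[[0.3, 0, -0.8], [0.3, 0, -0.8], [0, 0, -0.8], [0, 0, 0], [0, 0, 0]], twist=[0, 0, 0, 0, 0])

```text
time: 7.28
tool_pos: [553.7, 82.5, 239.3]
tcp_rot: [3.141, -0.001, -2.996]
contact_force: [-0.8, -1.2, -0.1]
grip_width: 60.0
finger_force: 0.0
```

```bash
python3 - <<'E'
from h import *
o=get_obs();a=capture("wrist");cv2.imwrite("pics/w4.png",a[:,:,::-1])
C=cam("wrist",o);c,p,_=needle(a,C,104);print(o["tool_pos"],c,len(p))
if len(p): print(np.round(p[np.argsort(-np.hypot(p[:,0],p[:,1]))][::max(1,len(p)//25)],1))
E
```

```text
[553.69521604  82.54307041 239.30600347] [221.49613138 241.38513693] 30
[[-15.2 -15.8 205.  225. ]
 [-15.2 -14.9 206.  225. ]
 [-14.2 -14.8 206.  226. ]
 [-12.3 -13.8 207.  228. ]
 [-12.3 -12.9 208.  228. ]
 [-11.4 -12.9 208.  229. ]
 [-11.4 -11.9 209.  229. ]
 [-10.5 -11.9 209.  230. ]
 [ -9.6 -10.9 210.  231. ]
 [ -8.6 -10.9 210.  232. ]
 [ -8.6 -10.  211.  232. ]
 [ -7.7  -9.9 211.  233. ]
 [ -7.7  -9.  212.  233. ]
 [ -6.8  -9.  212.  234. ]
 [ -5.9  -8.  213.  235. ]
 [ -4.   -7.  214.  237. ]
 [ -4.   -6.1 215.  237. ]
 [ -3.1  -6.1 215.  238. ]
 [ -2.2  -6.  215.  239. ]
 [ -3.1  -5.1 216.  238. ]
 [ -2.2  -5.1 216.  239. ]
 [ -1.3  -5.1 216.  240. ]
 [ -0.4  -5.  216.  241. ]
 [ -2.2  -4.2 217.  239. ]
 [ -1.3  -4.1 217.  240. ]
 [  2.4  -2.2 219.  244. ]
 [  2.4  -1.3 220.  244. ]
 [  1.5  -2.2 219.  243. ]
 [  2.4  -0.4 221.  244. ]
 [  1.5  -1.3 220.  243. ]]
```

View pics/w4.png

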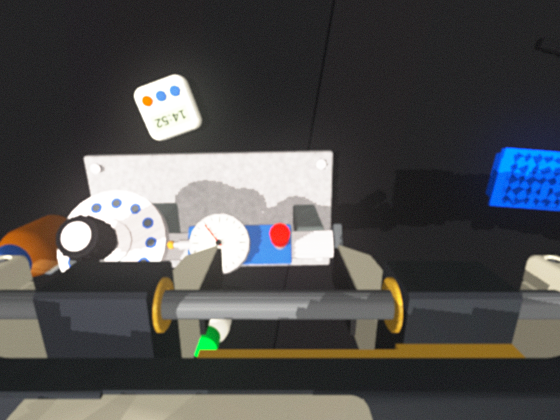

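The needle reads about 140° (7.8 mm), so the rim is near its high spot under the plunger and this is a little past a quarter turn. I regrip and draw the carriage back about 2.5 mm.

Call:
arm_command(gripper=[45, 45, 45, 45, 45], dp=[[-0.3, 0.08, 0], [-0.3, 0, 0.7], [0, 0, 0.9], [0, 0, 0.9], [0, 0, 0.7]], twist=[0, 0, 0, 0, 0])

```text
time: 7.95
tool_pos: [568.2, 86.9, 157.4]
tcp_rot: [3.141, -0.003, -2.996]
contact_force: [0.4, 0.2, 0.4]
grip_width: 44.8
finger_force: 0.0
```

Call:
arm_command(gripper=[45, 20, 10, 10, 10], dp=[[0, 0, 0.6], [0, 0, 0], [0, 0, 0], [0, 0, 0], [0, 0, 0]], twist=[0, 0, 0, 0, 0])

```text
time: 8.57
tool_pos: [569.0, 86.8, 145.9]
tcp_rot: [-3.141, 0.002, -2.996]
contact_force: [0.3, -0.3, 1.6]
grip_width: 14.9
finger_force: 30.0
```

Call:
arm_command(gripper=[10, 10, 10, 10, 10], dp=[[0, 0.06, 0], [0, 0.06, 0], [0, 0.04, 0], [0, 0, 0], [0, 0, 0]], twist=[0, 0, 0, 0, 0])

```text
time: 9.2
tool_pos: [568.6, 89.7, 145.9]
tcp_rot: [-3.14, 0.001, -2.996]
contact_force: [-0.6, -5.3, 1.9]
grip_width: 14.9
finger_force: 30.0
```

Call:
arm_command(gripper=[40, 50, 50, 50, 50], dp=[[0, 0, 0], [0, 0, 0], [0, 0, 0], [0, 0, -0.8], [0, 0, -0.8]], twist=[0, 0, 0, 0, 0])

```text
time: 9.82
tool_pos: [567.8, 91.1, 185.4]
tcp_rot: [3.141, -0.001, -2.996]
contact_force: [0.2, -0.2, -0.2]
grip_width: 49.7
finger_force: 0.0
```

Call:
arm_command(gripper=[50, 50, 50, 50, 50], dp=[[0, 0, -0.9], [0, 0, -0.9], [0.05, -0.92, 0], [0.05, -0.92, 0], [0.05, -0.92, 0]], twist=[0, 0, 0, 0, 0])

```text
time: 10.45
tool_pos: [574.3, 21.6, 230.2]
tcp_rot: [3.141, -0.0, -2.995]
contact_force: [-0.2, 0.1, 0.4]
grip_width: 50.0
finger_force: 0.0
```

Call:
arm_command(gripper=[50, 50, 50, 50, 50], dp=[[0, -0.92, 0], [0, -0.92, 0], [0, -0.92, 0], [0, -0.92, 0], [0, 0, 0]], twist=[0, 0, 0, 0, 0])

```text
time: 11.08
tool_pos: [587.8, -70.4, 230.0]
tcp_rot: [3.141, -0.0, -2.998]
contact_force: [-0.9, 0.3, 0.2]
grip_width: 49.9
finger_force: 0.0
```

```bash
python3 - <<'E'
from h import *
o=get_obs();a=capture("wrist");cv2.imwrite("pics/w5.png",a[:,:,::-1])
C=cam("wrist",o);print(o["tool_pos"],o["tcp_rot"],[proj(C,world(S,(0,y,k))) for y,k in((0,65),(0,12),(106,15),(187-25,64))])
c,p,_=needle(a,C,106);print(len(p))
if len(p): print(np.round(p[::4],1))
E
```

```text
[587.80625839 -70.42917458 229.96169043] [ 3.14148165e+00 -1.52214167e-04 -2.99784783e+00] [array([279.31503216, 222.03444744]), array([279.03976724, 233.50365303]), array([400.72601973, 232.79352554]), array([503.93222096, 221.96535532])]
68
[[ 2.00e-01 -1.37e+01  3.85e+02  2.33e+02]
 [ 2.00e-01 -1.02e+01  3.89e+02  2.33e+02]
 [ 2.00e-01 -6.70e+00  3.93e+02  2.33e+02]
 [ 2.00e-01  2.00e-01  4.01e+02  2.33e+02]
 [ 1.00e+00 -2.16e+01  3.76e+02  2.34e+02]
 [ 1.00e+00 -1.81e+01  3.80e+02  2.34e+02]
 [ 1.00e+00 -1.46e+01  3.84e+02  2.34e+02]
 [ 1.00e+00 -1.12e+01  3.88e+02  2.34e+02]
 [ 1.00e+00 -7.70e+00  3.92e+02  2.34e+02]
 [ 1.10e+00 -4.20e+00  3.96e+02  2.34e+02]
 [ 1.90e+00 -2.17e+01  3.76e+02  2.35e+02]
 [ 1.90e+00 -1.82e+01  3.80e+02  2.35e+02]
 [ 1.90e+00 -1.47e+01  3.84e+02  2.35e+02]
 [ 1.90e+00 -1.12e+01  3.88e+02  2.35e+02]
 [ 1.90e+00 -7.80e+00  3.92e+02  2.35e+02]
 [ 2.80e+00 -2.26e+01  3.75e+02  2.36e+02]
 [ 2.80e+00 -1.91e+01  3.79e+02  2.36e+02]]
```

View pics/w5.png

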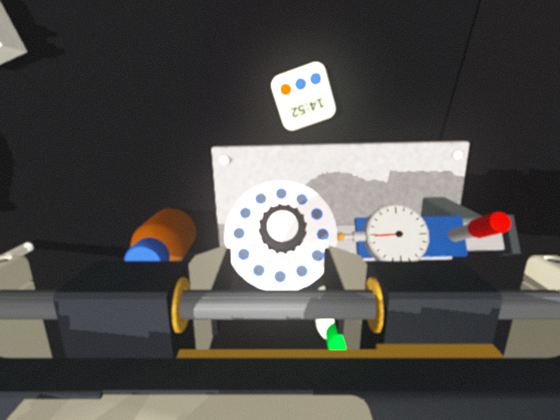

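The needle points at −y, about 88°, so it is a quarter turn. Knob centre is at (283,228) and dial centre at (398,234), both clear in this view. I descend on the knob, grip it, and swing it both ways with readings.

Call:
arm_command(gripper=[50, 50, 50, 50, 50], dp=[[-0.08, 0.08, 0.7], [0, 0, 0.7], [0, 0, 0.7], [0, 0, 0.7], [0, 0, 0.5]], twist=[0, 0, 0, 0, 0])

```text
time: 11.75
tool_pos: [589.1, -65.7, 147.0]
tcp_rot: [3.141, -0.001, -2.995]
contact_force: [0.3, 0.6, 0.8]
grip_width: 50.0
finger_force: 0.0
```

Call:
arm_command(gripper=[45, 30, 25, 25, 25], dp=[[0, 0, 0], [0, 0, 0], [0, 0, 0], [0, 0, 0], [0, 0, 0]], twist=[0, 0, 0, 0, 0])

```text
time: 12.38
tool_pos: [589.8, -66.4, 148.5]
tcp_rot: [3.141, 0.002, -2.996]
contact_force: [0.1, 2.7, 4.4]
grip_width: 33.3
finger_force: 30.0
```

```bash
cat >> h.py <<'E'
def look(name):
    o=get_obs();a=capture("wrist");cv2.imwrite("pics/%s.png"%name,a[:,:,::-1]);C=cam("wrist",o)
    c,p,F=needle(a,C,106);U,Y,N,O=F
    h=cv2.cvtColor(a,cv2.COLOR_RGB2HSV)
    # wells on the disc top: blue blobs, ray cast on plane n=12
    m=cv2.inRange(h,(100,90,40),(130,255,255));k,l,s,cc=cv2.connectedComponentsWithStats(m)
    O2=world(S,(0,0,12));W=[]
    for i in range(1,k):
        if s[i,4]<12: continue
        t,d=ray(C,cc[i]);X=t+d*((O2-t)@N)/(d@N)-O2;v=np.array([X@U,X@Y])
        if np.hypot(*v)<50: W.append((*v,s[i,4]))
    W=np.array(W);print("t",round(o["time"],2),"tcp",np.round(o["tool_pos"],1),"yaw",round(np.degrees(o["tcp_rot"][2]),1),"F",np.round(o["contact_force"],1),"grip",round(float(o["grip_width"]),1))
    if len(p)>5:
        q=p[:,:2];q=q[np.hypot(q[:,0],q[:,1])<26];mu=q.mean(0);_,_,vt=np.linalg.svd(q-mu);d=vt[0]
        # long part of needle extends from hub, hub = given centre
        if d@(mu)<0: d=-d
        print("needle deg cw from u %.1f"%(np.degrees(np.arctan2(-d[1],d[0]))%360),"n",len(q),"mean",np.round(mu,1))
    return W
E
python3 - <<'E'
from h import *
W=look("w6");print(np.round(W,1))
E
```

```text
t 12.38 tcp [589.8 -66.4 148.5] yaw -171.6 F [0.1 2.7 4.4] grip 33.3
[[-36.7   2.1  90. ]
 [-32.2 -16.7  76. ]
 [-31.8  20.3  99. ]
 [-20.8 -30.9  53. ]
 [-20.5  34.4  60. ]
 [ 30.8 -17.6 108. ]
 [ 31.7  18.8 104. ]
 [ 36.7   0.6 106. ]]
```

View pics/w6.png

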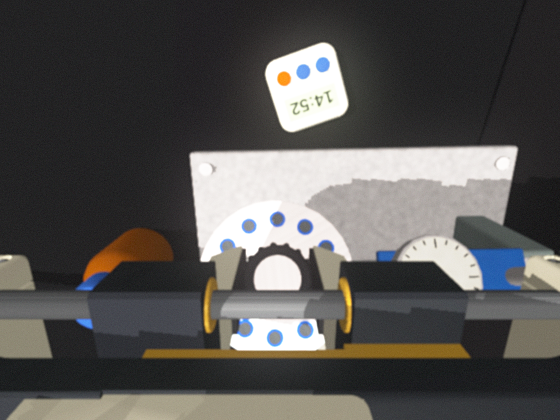

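At this yaw the gripper hides the needle (dial at (440,265), half covered). I turn 30° so the camera swings toward the dial.

Call:
arm_command(gripper=[25, 25, 25, 25, 25], dp=[[0, 0, 0], [0, 0, 0], [0, 0, 0], [0, 0, 0], [0, 0, 0]], twist=[0.8, 0.8, 0.8, 0.8, 0.8])

```text
time: 13.05
tool_pos: [588.2, -65.1, 149.2]
tcp_rot: [3.139, -0.002, 2.938]
contact_force: [-10.7, 7.1, 18.1]
grip_width: 35.4
finger_force: 33.3
```

Call:
arm_command(gripper=[25, 25, 25, 25, 25], dp=[[0, 0, 0], [0, 0, 0], [0, 0, 0], [0, 0, 0], [0, 0, 0]], twist=[0.8, 0.8, 0.8, 0, 0])

```text
time: 13.68
tool_pos: [587.7, -63.8, 149.9]
tcp_rot: [3.138, -0.004, 2.73]
contact_force: [-12.6, 11.0, 20.0]
grip_width: 36.2
finger_force: 35.3
```

```bash
python3 - <<'E'
from h import *
W=look("w7");print(np.round(W,1))
E
```

```text
t 13.68 tcp [587.7 -63.8 149.9] yaw 156.4 F [-12.6  11.   20. ] grip 36.2
needle deg cw from u 104.1 n 127 mean [ -1.9 -11.9]
[[-34.3  16.7  91. ]
 [-22.8  31.8  94. ]
 [-36.9  -1.9  73. ]
 [ -5.2  38.9 111. ]
 [-29.2 -17.7  48. ]
 [ 21.6 -26.5  95. ]
 [ 34.8   3.3  19. ]
 [ 33.3 -11.5  97. ]]
```

View pics/w7.png

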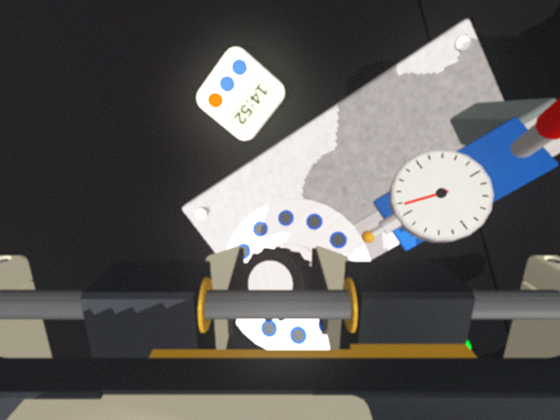

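At yaw 156° the dial reads cleanly: hub (442,192), needle tip (405,204). I re-evaluate the saved views with the same fit and get the rotor angle from the wells.

```bash
cat > rot.py <<'E'
from h import *
from scipy.optimize import least_squares
def wellfit(W):
    P=W[:,:2]
    f=lambda q:np.hypot(P[:,0]-q[0],P[:,1]-q[1])-37
    q=least_squares(f,[0,0],loss='soft_l1').x
    a=np.degrees(np.arctan2(P[:,1]-q[1],P[:,0]-q[0]))
    ph=np.degrees(np.angle(np.exp(1j*np.radians(a*12)).mean()))/12
    return q,ph,np.abs(f(q)).max()
def ana(im,o,big=25):
    C=cam("wrist",o);c,p,(U,Y,N,O)=needle(im,C,106)
    h=cv2.cvtColor(np.ascontiguousarray(im),cv2.COLOR_RGB2HSV)
    m=cv2.inRange(h,(100,90,40),(130,255,255));k,l,s,cc=cv2.connectedComponentsWithStats(m)
    O2=world(S,(0,0,12));W=[]
    for i in range(1,k):
        if s[i,4]<big: continue
        t,d=ray(C,cc[i]);X=t+d*((O2-t)@N)/(d@N)-O2;v=np.array([X@U,X@Y])
        if 28<np.hypot(*v)<46: W.append((*v,s[i,4]))
    W=np.array(W);q,ph,e=wellfit(W);print("wells",len(W),"centre",np.round(q,1),"phase mod30 %.1f"%ph,"err %.1f"%e)
    if len(p)>5:
        x=p[:,:2];x=x[(np.hypot(x[:,0],x[:,1])<26)];
        for _ in range(4):
            mu=np.median(x,0);_,_,vt=np.linalg.svd(x-x.mean(0));d=vt[0];r=(x-x.mean(0))@[-d[1],d[0]];x=x[abs(r)<max(2,2*r.std())]
        if d@mu<0:d=-d
        print("needle %.1f"%(np.degrees(np.arctan2(-d[1],d[0]))%360),len(x),"mean",np.round(x.mean(0),1))
E
python3 - <<'E'
from rot import *
L=[("w4",(553.7,82.5,239.3),(3.1415,-.001,-2.996)),("w5",(587.8,-70.4,230),(3.1415,0,-2.998)),("w6",(589.8,-66.4,148.5),(3.141,.002,-2.996)),("w7",(587.7,-63.8,149.9),(3.138,-.004,2.73))]
for f,t,r in L:
    print(f);ana(cv2.imread("pics/%s.png"%f)[:,:,::-1],dict(tool_pos=np.array(t),tcp_rot=np.array(r)))
E
```

```text
w4
wells 5 centre [0.  1.1] phase mod30 -1.1 err 0.2
needle 141.0 30 mean [ -5.8 -10.4]
w5
wells 12 centre [0.1 1. ] phase mod30 -1.0 err 0.7
needle 86.1 68 mean [  1.3 -12.7]
w6
wells 8 centre [-0.5  1.1] phase mod30 -1.0 err 1.6
w7
wells 7 centre [0.1 3.1] phase mod30 7.3 err 1.1
needle 104.1 127 mean [ -1.8 -11.9]
```

Turning −21.7° raised the needle from 86° to 104°, so the high spot lies further on in the same direction. I release, swing back, regrip and turn on.

Call:
arm_command(gripper=[48, 48, 48, 48, 48], dp=[[0, 0, 0], [0, 0, 0], [0, 0, 0], [0, 0, 0], [0, 0, 0]], twist=[0, 0, -1, -1, -1])

```text
time: 14.35
tool_pos: [589.3, -67.5, 147.1]
tcp_rot: [-3.141, -0.001, 2.993]
contact_force: [0.4, 0.6, 1.5]
grip_width: 48.2
finger_force: 0.0
```

Call:
arm_command(gripper=[48, 48, 48, 48, 48], dp=[[0, 0, 0], [0, 0, 0], [0, 0, 0], [0, 0, 0], [0, 0, 0]], twist=[-1, -1, -1, -1, -1])

```text
time: 14.98
tool_pos: [589.3, -67.5, 147.1]
tcp_rot: [-3.141, -0.001, -2.854]
contact_force: [-0.2, -0.6, -0.6]
grip_width: 47.7
finger_force: 0.0
```

Call:
arm_command(gripper=[48, 48, 48, 40, 30], dp=[[0, 0, 0], [0, 0, 0], [0, 0, 0], [0, 0, 0], [0, 0, 0]], twist=[-1, -1, -0.4, 0, 0])

```text
time: 15.6
tool_pos: [589.8, -67.7, 147.6]
tcp_rot: [-3.14, -0.0, -2.648]
contact_force: [1.2, -0.3, -2.5]
grip_width: 36.0
finger_force: 29.4
```

Call:
arm_command(gripper=[25, 25, 25, 25, 25], dp=[[0, 0, 0], [0, 0, 0], [0, 0, 0], [0, 0, 0], [0, 0, 0]], twist=[0, 0, 0, 0.8, 0.8])

```text
time: 16.23
tool_pos: [588.7, -67.3, 147.9]
tcp_rot: [-3.141, -0.002, -2.788]
contact_force: [0.9, -4.0, -2.9]
grip_width: 34.1
finger_force: 29.0
```

Call:
arm_command(gripper=[25, 25, 25, 25, 25], dp=[[0, 0, 0], [0, 0, 0], [0, 0, 0], [0, 0, 0], [0, 0, 0]], twist=[0.9, 0.9, 0.9, 0.9, 0.9])

```text
time: 16.85
tool_pos: [588.2, -65.7, 148.1]
tcp_rot: [3.139, -0.003, 3.103]
contact_force: [-2.9, 0.2, 1.6]
grip_width: 34.0
finger_force: 31.4
```

Call:
arm_command(gripper=[25, 25, 25, 25, 25], dp=[[0, 0, 0], [0, 0, 0], [0, 0, 0], [0, 0, 0], [0, 0, 0]], twist=[0.9, 0.9, 0.9, 0, 0])

```text
time: 17.48
tool_pos: [587.0, -64.4, 148.9]
tcp_rot: [3.139, -0.006, 2.87]
contact_force: [-10.9, 3.0, 12.5]
grip_width: 35.7
finger_force: 33.4
```

```bash
python3 - <<'E'
from rot import *
o=get_obs();a=capture("wrist");cv2.imwrite("pics/w8.png",a[:,:,::-1]);print(np.degrees(o["tcp_rot"][2]));ana(a,o)
E
```

```text
164.41601343475045
wells 8 centre [-0.1  4.5] phase mod30 9.6 err 0.8
needle 129.5 121 mean [-5.8 -9.7]
```

Needle is at 129.5° and still rising; a fit to the readings puts the high spot about 65° further on. Another stroke.

Call:
arm_command(gripper=[48, 48, 48, 48, 48], dp=[[0, 0, 0], [0, 0, 0], [0, 0, 0], [0, 0, 0], [0, 0, 0]], twist=[0, 0, -1, -1, -1])

```text
time: 18.15
tool_pos: [589.4, -66.7, 147.5]
tcp_rot: [3.141, -0.0, 3.133]
contact_force: [0.5, -0.9, -0.1]
grip_width: 47.8
finger_force: 0.0
```

Call:
arm_command(gripper=[48, 48, 48, 48, 48], dp=[[0, 0, 0], [0, 0, 0], [0, 0, 0], [0, 0, 0], [0, 0, 0]], twist=[-1, -1, -1, -1, -1])

```text
time: 18.77
tool_pos: [589.4, -66.7, 147.5]
tcp_rot: [3.141, 0.0, -2.714]
contact_force: [-0.7, -0.5, -0.4]
grip_width: 48.1
finger_force: 0.0
```

Call:
arm_command(gripper=[48, 48, 48, 40, 30], dp=[[0, 0, 0], [0, 0, 0], [0, 0, 0], [0, 0, 0], [0, 0, 0]], twist=[-1, -1, -1, 0, 0])

```text
time: 19.4
tool_pos: [590.6, -68.0, 147.7]
tcp_rot: [-3.138, 0.001, -2.457]
contact_force: [4.5, -5.0, -2.9]
grip_width: 36.9
finger_force: 30.0
```

Call:
arm_command(gripper=[25, 25, 25, 25, 25], dp=[[0, 0, 0], [0, 0, 0], [0, 0, 0], [0, 0, 0], [0, 0, 0]], twist=[0, 0, 0.9, 0.9, 0.9])

```text
time: 20.02
tool_pos: [590.0, -67.3, 147.5]
tcp_rot: [-3.141, 0.001, -2.695]
contact_force: [-0.6, -3.7, 3.2]
grip_width: 35.6
finger_force: 28.8
```

Call:
arm_command(gripper=[25, 25, 25, 25, 25], dp=[[0, 0, 0], [0, 0, 0], [0, 0, 0], [0, 0, 0], [0, 0, 0]], twist=[0.9, 0.9, 0.9, 0.9, 0.9])

```text
time: 20.65
tool_pos: [588.9, -66.0, 147.8]
tcp_rot: [3.14, -0.001, -3.087]
contact_force: [-4.0, 0.0, 6.3]
grip_width: 33.2
finger_force: 30.7
```

Call:
arm_command(gripper=[25, 25, 25, 25, 25], dp=[[0, 0, 0], [0, 0, 0], [0, 0, 0], [0, 0, 0], [0, 0, 0]], twist=[0.9, 0.9, 0.9, 0, 0])

```text
time: 21.28
tool_pos: [587.6, -65.0, 148.6]
tcp_rot: [3.139, -0.004, 2.964]
contact_force: [-9.5, 3.2, 10.7]
grip_width: 35.2
finger_force: 32.5
```

```bash
python3 - <<'E'
from rot import *
o=get_obs();a=capture("wrist");cv2.imwrite("pics/w9.png",a[:,:,::-1]);print(np.degrees(o["tcp_rot"][2]));ana(a,o)
E
```

```text
169.8003069970267
wells 8 centre [0.7 6.1] phase mod30 9.9 err 0.8
needle 153.1 127 mean [-8.4 -6.5]
```

```bash
python3 - <<'E'
import numpy as np
from scipy.optimize import least_squares
p=np.array([86.1,104.1,129.5,153.1])/18
for b in([0,-21.7,-49.4,-79.1],[0,-21.7,-49.4,-109.1],[0,-21.7,-79.4,-109.1],[0,-21.7,-79.4,-139.1],[0,-51.7,-79.4,-109.1],[0,-21.7,-49.4,-49.4+.3]):
    b=np.radians(b)
    r=min((least_squares(lambda q:q[0]+3*np.cos(b-q[1])-p,[6,f]) for f in(-1,-2,-3)),key=lambda r:r.cost)
    print(np.round(np.degrees(b)),r.x[0],np.degrees(r.x[1]),"rms mm",np.sqrt(2*r.cost/4),"max needle",18*(r.x[0]+3))
E
```

```text
[  0. -22. -49. -79.] 6.3409593795274235 -122.36214381816477 rms mm 0.02908079200004636 max needle 168.1372688314936
[   0.  -22.  -49. -109.] 5.513873960694776 -105.34870424419623 rms mm 0.04454387553550065 max needle 153.249731292506
[   0.  -22.  -79. -109.] 8.131027753848604 -187.9310707310497 rms mm 0.3553498051947611 max needle 200.35849956927487
[   0.  -22.  -79. -139.] 5.565227300154714 -112.49928738616963 rms mm 0.5122278300374736 max needle 154.17409140278485
[   0.  -52.  -79. -109.] 7.774765180878757 -182.8768396226557 rms mm 0.08051912585255619 max needle 193.9457732558176
[  0. -22. -49. -49.] 6.506991496740172 -119.01206096043711 rms mm 0.5599861567897815 max needle 171.1258469413231
```

Two fits remain: at the peak already, or about 43° short. A small further turn decides it.

Call:
arm_command(gripper=[25, 25, 25, 25, 25], dp=[[0, 0, 0], [0, 0, 0], [0, 0, 0], [0, 0, 0], [0, 0, 0]], twist=[0.8, 0.8, 0.8, 0, 0])

```text
time: 21.95
tool_pos: [587.0, -63.7, 149.3]
tcp_rot: [3.139, -0.006, 2.754]
contact_force: [-13.4, 8.9, 16.6]
grip_width: 36.2
finger_force: 34.4
```

```bash
python3 - <<'E'
from rot import *
o=get_obs();a=capture("wrist");cv2.imwrite("pics/w10.png",a[:,:,::-1]);print(np.degrees(o["tcp_rot"][2]));ana(a,o)
E
```

```text
157.81533440831905
wells 8 centre [0.9 5.4] phase mod30 1.5 err 0.5
needle 156.9 128 mean [-9. -6.]
```

Needle still rises (156.9° after −8.4°), so the first fit holds: about 35° to go. Next stroke goes to and past the peak.

Call:
arm_command(gripper=[48, 48, 48, 48, 48], dp=[[0, 0, 0], [0, 0, 0], [0, 0, 0], [0, 0, 0], [0, 0, 0]], twist=[0, 0, -1, -1, -1])

```text
time: 22.62
tool_pos: [589.5, -67.1, 147.4]
tcp_rot: [-3.141, -0.0, 3.018]
contact_force: [0.0, -0.8, 0.1]
grip_width: 48.3
finger_force: 0.0
```

Call:
arm_command(gripper=[48, 48, 48, 48, 48], dp=[[0, 0, 0], [0, 0, 0], [0, 0, 0], [0, 0, 0], [0, 0, 0]], twist=[-1, -1, -1, -1, -1])

```text
time: 23.25
tool_pos: [589.5, -67.1, 147.4]
tcp_rot: [-3.142, -0.0, -2.829]
contact_force: [-0.3, 0.5, 0.4]
grip_width: 48.2
finger_force: 0.0
```

Call:
arm_command(gripper=[48, 48, 48, 48, 36], dp=[[0, 0, 0], [0, 0, 0], [0, 0, 0], [0, 0, 0], [0, 0, 0]], twist=[-1, -1, -1, -1, 0])

```text
time: 23.88
tool_pos: [589.5, -67.1, 147.5]
tcp_rot: [-3.142, -0.0, -2.483]
contact_force: [-0.1, -2.5, -0.1]
grip_width: 41.8
finger_force: 1.3
```

Call:
arm_command(gripper=[25, 25, 25, 25, 25], dp=[[0, 0, 0], [0, 0, 0], [0, 0, 0], [0, 0, 0], [0, 0, 0]], twist=[0, 0, 0.9, 0.9, 0.9])

```text
time: 24.5
tool_pos: [589.3, -67.4, 147.6]
tcp_rot: [-3.141, -0.001, -2.721]
contact_force: [-2.4, -2.2, 1.7]
grip_width: 34.9
finger_force: 28.6
```

Call:
arm_command(gripper=[25, 25, 25, 25, 25], dp=[[0, 0, 0], [0, 0, 0], [0, 0, 0], [0, 0, 0], [0, 0, 0]], twist=[0.9, 0.9, 0.9, 0.9, 0.9])

```text
time: 25.12
tool_pos: [588.7, -66.0, 147.7]
tcp_rot: [3.14, -0.002, -3.113]
contact_force: [-2.6, 1.6, 4.3]
grip_width: 34.1
finger_force: 31.1
```

Call:
arm_command(gripper=[25, 25, 25, 25, 25], dp=[[0, 0, 0], [0, 0, 0], [0, 0, 0], [0, 0, 0], [0, 0, 0]], twist=[0.9, 0.9, 0.9, 0, 0])

```text
time: 25.75
tool_pos: [587.4, -64.9, 148.6]
tcp_rot: [3.139, -0.005, 2.937]
contact_force: [-9.6, 4.0, 11.6]
grip_width: 35.3
finger_force: 32.2
```

```bash
python3 - <<'E'
from rot import *
o=get_obs();a=capture("wrist");cv2.imwrite("pics/w11.png",a[:,:,::-1]);print(np.degrees(o["tcp_rot"][2]));ana(a,o)
E
```

```text
168.27677806360725
wells 8 centre [2.6 6.4] phase mod30 2.5 err 2.1
needle 165.2 125 mean [-9.1 -4.5]
```

Call:
arm_command(gripper=[25, 25, 25, 25, 25], dp=[[0, 0, 0], [0, 0, 0], [0, 0, 0], [0, 0, 0], [0, 0, 0]], twist=[0.8, 0.8, 0.8, 0, 0])

```text
time: 26.42
tool_pos: [586.5, -63.4, 149.4]
tcp_rot: [3.139, -0.007, 2.728]
contact_force: [-16.0, 10.1, 19.1]
grip_width: 35.9
finger_force: 35.8
```

```bash
python3 - <<'E'
from rot import *
o=get_obs();a=capture("wrist");cv2.imwrite("pics/w12.png",a[:,:,::-1]);print(np.degrees(o["tcp_rot"][2]));ana(a,o)
E
```

```text
156.31737286605085
wells 8 centre [3.1 6.2] phase mod30 -6.3 err 1.3
needle 164.4 126 mean [-9.  -4.6]
```

```bash
cat > fit.py <<'E'
import numpy as np,sys
from scipy.optimize import least_squares
def fit(b,p):
    b=np.radians(b);p=np.array(p)/18
    for free in(0,1):
        f=lambda q:q[0]+(q[2] if free else 3)*np.cos(b-q[1])-p
        r=least_squares(f,[6,-2,3]);print("phi %.1f"%np.degrees(r.x[1]),"max",18*(r.x[0]+(r.x[2] if free else 3)),"amp",r.x[2],"res deg",np.round(18*r.fun,1))
E
python3 -c "
from fit import *
fit([0,-21.7,-49.4,-79.1,-87.5,-116.5,-125.3],[86.1,104.1,129.5,153.1,156.9,165.2,164.4])"
```

```text
phi -118.6 max 165.0181257921081 amp 3.0 res deg [-1.   0.4  0.7 -0.4  0.3 -0.2  0.3]
phi -119.6 max 165.07683972185504 amp 2.9551988671633094 res deg [-0.5  0.5  0.4 -0.7  0.1 -0.2  0.4]
```

All seven readings fit a 3 mm sine with its peak at −119°. We stand at −125°, so I turn back about 6°.

Call:
arm_command(gripper=[25, 25, 25, 25, 25], dp=[[0, 0, 0], [0, 0, 0], [0, 0, 0], [0, 0, 0], [0, 0, 0]], twist=[-0.8, -0.8, 0, 0, 0])

```text
time: 27.1
tool_pos: [586.3, -64.5, 149.2]
tcp_rot: [3.14, -0.007, 2.867]
contact_force: [-14.5, 8.0, 17.4]
grip_width: 35.3
finger_force: 31.0
```

```bash
python3 - <<'E'
from rot import *
o=get_obs();a=capture("wrist");print(np.degrees(o["tcp_rot"][2]));ana(a,o)
E
```

```text
164.28628706016192
wells 8 centre [2.6 6.6] phase mod30 1.4 err 1.5
needle 164.3 118 mean [-9.3 -4.6]
```

Phase 1.4°, i.e. −117.6°: within 2° of the peak. I release, lift straight up, swing back and check.

Call:
arm_command(gripper=[48, 52, 52, 52, 52], dp=[[0, 0, 0], [0, 0, 0], [0, 0, -0.4], [0, 0, -0.8], [0, 0, -0.8]], twist=[0, 0, 0, 0, 0])

```text
time: 27.78
tool_pos: [589.6, -67.0, 198.7]
tcp_rot: [3.142, 0.0, 2.868]
contact_force: [-0.2, -0.8, 0.2]
grip_width: 52.0
finger_force: 0.0
```

Call:
arm_command(gripper=[52, 52, 52, 52, 52], dp=[[0, 0, -0.8], [0, 0, -0.5], [0, 0, 0], [0, 0, 0], [0, 0, 0]], twist=[0, -1, -1, -1, -1])

```text
time: 28.4
tool_pos: [589.6, -67.1, 230.8]
tcp_rot: [-3.141, 0.001, -3.064]
contact_force: [0.8, -0.8, -0.2]
grip_width: 52.0
finger_force: 0.0
```

Call:
arm_command(gripper=[52, 52, 52, 52, 52], dp=[[0, 0, 0], [0, 0, 0], [0, 0, 0], [0, 0, 0], [0, 0, 0]], twist=[-0.8, 0, 0, 0, 0])

```text
time: 29.02
tool_pos: [589.4, -66.8, 230.2]
tcp_rot: [3.142, 0.0, -2.996]
contact_force: [-1.1, -0.0, 0.3]
grip_width: 52.3
finger_force: 0.0
```

```bash
python3 - <<'E'
from rot import *
o=get_obs();a=capture("wrist");cv2.imwrite("pics/w13.png",a[:,:,::-1]);print(o["tool_pos"],np.degrees(o["tcp_rot"][2]));ana(a,o)
E
```

```text
[589.39275059 -66.77856932 230.24059139] -171.6711856008931
wells 12 centre [2.7 5.7] phase mod30 1.2 err 0.7
needle 165.2 65 mean [-9.1 -4.5]
```

View pics/w13.png

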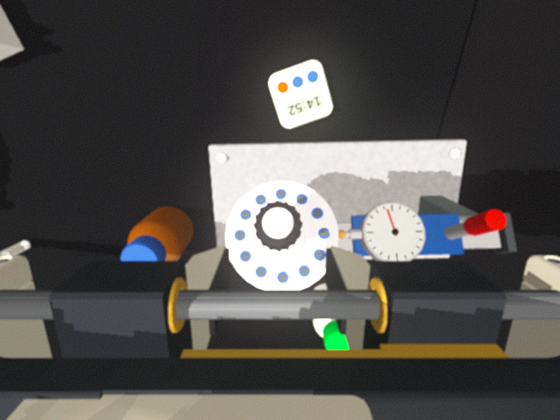

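Wrist view: the needle rests at 165.2°, which is the fitted maximum, and the fingers are clear of the knob. The well-ring shift (2.6, 4.7) mm independently puts the disc's offset at 92°, against 90° for the plunger direction. I hand it in.

```bash
python3 -c "
from plant import *
print(close_job())"
```

```text
the job is handed in; nothing more can be done
None
```

The job is handed in at about 29 s: the indicator was set at about a quarter turn (86°), and the rotor was left with its high spot under the plunger to within about 2–3°. The needle rests at 165°, the indicator is still pressing, and nothing is held. While I was setting the carriage the needle briefly read 140° before I drew it back; the plunger stayed well short of its end stop throughout.

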